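# Lay out machined parts on their fixture discs

### The arm

A 6-joint arm with a two-finger parallel gripper is mounted at the origin on the work surface. World frame = base frame: x ahead of the robot, y to its left, z up, the work surface at z = 0. Lengths are in m, angles in rad, forces in N, time in s.
With the tool pointing down it reaches from about 0.225 to 0.875 m from the base axis. Payload 3.4 kg.
Tool frame: the origin (TCP) lies at the very end of the fingers, on their centre line; the grasp point (between the pads) lies 19 mm behind it (grip_depth is the distance from the TCP to the grasp point, in m); x points along the fingers, z is the direction in which the jaws open and shut, and the axes are right-handed (so a half turn about x gives the same grasp; the last joint's range is limited). The gripper opens to 85 mm and grips with 20 to 120 N. Pads are 22 mm wide; open, the fingers measure 114 mm over their backs; the gripper's body (76 mm by 85 mm) begins 54 mm behind the grasp point. The pads swing forward as they close: fully open they stand 13 mm farther back than shut.
Start: joints at [-0.121, 0.276, 1.505, -0, 1.361, -0.121], TCP at [0.575, -0, 0.231] pointing down, gripper open.
Joint ranges: [-2.89, 2.89], [-0.75, 2.08], [0.22, 2.7], [-1.18, 4.32], [0.11, 2.71], [-2.7, 2.7]. Speed limits (rad/s): [2.57, 2.57, 3.14, 3.14, 3.14, 3.14].

### API

Orientations are given as a unit quaternion [w, x, y, z].
In Python, from rig import get_state, get_image, sign_off, grip_depth gives the robot as it stands. The module is installed in compiled form; this text tells all that it offers.
- The arm moves only by the tool arm_command, never from a script. Its argument "series" is a list of rows, each an object with "dp": the shift along the tool's x, y, z scaled (see below), a list of three; "angular": the turn, a rotation vector about the tool's x, y, z scaled (see below), a list of three; "gripper": the finger opening in mm, from 0 to 85.4. A call has exactly 8 rows; each row shifts and turns the pose as measured when the row begins, along the tool's axes as they then stand; what a row does not reach is not made up. The controller multiplies each number of a shift by 0.12 m and each number of a turn by 90 degrees. A row lasts 1/8 s, in which the tool goes at most 62.5 mm and 10.7 degrees, less where a joint would pass 70% of its speed; a pose out of reach is approached as far as the arm can. A call with a number of a shift or a turn outside -1 to 1 is refused whole. A call with a gripper value outside its range is refused whole. The fingers move at their own pace and stop on an object; "grip_force" is the grip in N (left out, the last holds). Time passes only in rows, so rows that do not move let the fingers close, or fill a call up. It gives the time, the measured TCP pose, the force and the opening at its end, in the units of the state.
- get_state(): the state, without advancing time (a new reading comes with each control period).
- get_image(name): name is "scene" or "side" or "wrist"; returns a dict with "image" (480x640x3 uint8, blue, green, red), "depth" (480x640 float32, m along the optical axis (not along the pixel's ray), 0 where there is no reading), "mtx" (3x3 intrinsics, pixels), "view" (4x4, takes a point from world to camera coordinates); the wrist camera has in their place "mount" (4x4, takes a point from camera to tool coordinates, whose origin is the TCP and whose axes are the tool frame's). Camera axes: x right, y up, looking along -z (the intrinsics and any distortion apply to the point x, -y, -z); pixel columns grow to the right and rows downward; lengths in m; the calibration is good to about 2 mm. A picture is of the moment at which its call begins: read the wrist's pose just before it.
- sign_off(): hands the job in, once; it reports no verdict.
The state is a dict: "clock": time; "qpos": joint angles; "qd": joint speeds; "effort": joint torques, N m; "position": TCP position; "ee_rot": TCP orientation; "contact_force": force on the tool from outside, world axes, zero at the start; "moment": the same for the moment, N m; "width": finger opening in m.
Only numpy, scipy, OpenCV 4.12 (cv2) and the standard library are available. Lean on these libraries where they do the work, as an engineer would, in place of code of your own. Each camera call takes 0.05 s, during which the arm holds its last target. There are 200 camera calls.

### The job

Get these machined parts ready for the optical measuring machine: put each of the four metal parts flat on the pale fixture disc that bears its outline, centred in the outline, and with the square flange and the V-block turned to line up with theirs. Set each part down gently, do not drop it, and leave the bottle and the joystick box where they are.

Things in the scene. Friction and masses are not known exactly. Their poses are not given: they have to be found in the camera images.
- large_flange: Large round aluminium flange, about 0.13 kg: a disc of diameter 64 mm, 10 thick, lying flat; on its middle stands a round hub, diameter 26, up to 40 mm above the underside, to grip. Origin: centre of the underside, z up.
- small_flange: Small round aluminium flange, about 0.08 kg: a disc of diameter 44 mm, 10 thick, lying flat; on its middle stands a round hub, diameter 26, up to 40 mm above the underside, to grip. Origin: centre of the underside, z up.
- square_flange: Square aluminium flange, about 0.12 kg: a plate 54 x 54 mm, 10 thick, lying flat; on its middle stands a round hub, diameter 26, up to 40 mm above the underside, to grip. Origin: centre of the underside, z up, x and y along the plate's edges.
- v_block: Steel V-block, about 0.6 kg (up to 0.75): an oblong block 80 mm long (x), 36 wide (y), 34 high (z), with a V groove in its top, 24 wide at the top and 20 deep, along its whole length; the long outer sides are flat and upright, to grip across the 36 mm. Origin: centre of the underside, z up.
- disc_large_circle: Pale grey-white plastic fixture disc, diameter 110 mm, 6 mm thick, fixed to the bench, with a black outline 5.5 mm wide on its flat top. The outline is a circle of inner diameter 67 mm, for the large flange. Origin: centre of the disc's underside, under the outline's centre, z up (top face at z = 6 mm).
- disc_small_circle: Pale grey-white plastic fixture disc, diameter 110 mm, 6 mm thick, fixed to the bench, with a black outline 5.5 mm wide on its flat top. The outline is a circle of inner diameter 47 mm, for the small flange. Origin: centre of the disc's underside, under the outline's centre, z up (top face at z = 6 mm).
- disc_square: Pale grey-white plastic fixture disc, diameter 110 mm, 6 mm thick, fixed to the bench, with a black outline 5.5 mm wide on its flat top. The outline is a square of 57 mm inside, for the square flange. Origin: centre of the disc's underside, under the outline's centre, z up (top face at z = 6 mm), x and y along the square's sides.
- disc_oblong: Pale grey-white plastic fixture disc, diameter 110 mm, 6 mm thick, fixed to the bench, with a black outline 5.5 mm wide on its flat top. The outline is an oblong of 83 x 39 mm inside, for the V-block. Origin: centre of the disc's underside, under the outline's centre, z up (top face at z = 6 mm), x along the oblong's long side.
- cleaner_bottle: Bystander: small white closed bottle of lens cleaner with a blue cap, diameter 48 mm, 90 high, standing loose at the far edge of the work. Origin: centre of the underside, z up.
- joystick_box: Bystander: grey joystick box of the measuring machine, 110 x 90 x 40 mm, with a thin stick up to 88 mm high, standing loose on the robot's right (-y). Origin: centre of the underside, z up, x along the 110 mm.
Not all that is in view belongs to the job. Leave any blue, orange or turquoise look-alike of the disc_large_circle alone.

How it is judged:
At the end, for the whole second after the job is handed in: Each part lies flat (tilt under 0.1 rad) and at rest on the top of its own disc, its centre within 10 mm of the outline's centre; the square flange (any quarter turn) and the V-block (either way round) are within 0.2 rad of their outlines (horizontal distance between large_flange and disc_large_circle below 0.01 m and z of large_flange in the frame of disc_large_circle between 0.003 and 0.009 m and angle between each of large_flange, small_flange, square_flange, v_block's own z axis and vertical below 0.1 rad and linear speed of each of large_flange, small_flange, square_flange, v_block below 0.02 m/s and angular speed of each of large_flange, small_flange, square_flange, v_block below 0.2 rad/s and horizontal distance between small_flange and disc_small_circle below 0.01 m and z of small_flange in the frame of disc_small_circle between 0.003 and 0.009 m and horizontal distance between square_flange and disc_square below 0.01 m and z of square_flange in the frame of disc_square between 0.003 and 0.009 m and horizontal distance between v_block and disc_oblong below 0.01 m and z of v_block in the frame of disc_oblong between 0.003 and 0.009 m and (angle between the x axis of square_flange and the x axis of disc_square, either way round below 0.2 rad or angle between the x axis of square_flange and the y axis of disc_square, either way round below 0.2 rad) and angle between the x axis of v_block and the x axis of disc_oblong, either way round below 0.2 rad); the robot touches nothing.
It fails at once if a part is dropped or thrown (moves faster than 0.6 m/s, out of the fingers) ((linear speed of large_flange above 0.6 m/s and contact force between large_flange and the fingers below 0.05 N) or (linear speed of small_flange above 0.6 m/s and contact force between small_flange and the fingers below 0.05 N) or (linear speed of square_flange above 0.6 m/s and contact force between square_flange and the fingers below 0.05 N) or (linear speed of v_block above 0.6 m/s and contact force between v_block and the fingers below 0.05 N)).
It fails at once if the cleaner bottle is shoved aside or tipped (moved more than 25 mm or tilted over 0.3 rad) (distance of cleaner_bottle from where it was at the start of the episode above 0.025 m or angle between cleaner_bottle's own z axis and vertical above 0.3 rad).
It fails at once if the joystick box is shoved aside or tipped (moved more than 25 mm or tilted over 0.3 rad) (distance of joystick_box from where it was at the start of the episode above 0.025 m or angle between joystick_box's own z axis and vertical above 0.3 rad).
It also fails if it takes over 102 s, if anything falls off the work surface, if the arm or the gripper's body presses on something with over 40 N, if the wrist force passes 120 N, or if a joint passes its speed limit or range.

## Working session

There is one attempt and no reset: what is moved stays moved. The work goes in short steps, Python scripts to look and compute and a tool call to move; the robot and the scene stay as the last step left them, time stands still between calls to the robot, and variables do not carry over. Pictures are saved under pics/ and viewed, about 12 in all and at most 16, crops included, and the job is handed in when it is done.

Besides the shell and the picture viewer there is one more tool, called after "Request:" as name(argument=value, ...), one argument or row to a line, values as JSON. arm_command: Moves the arm, as the interface text tells. Its arguments: {"type":"object","properties":{"series":{"type":"array","items":{"type":"object","properties":{"dp":{"type":"array","items":{"type":"number"}},"angular":{"type":"array","items":{"type":"number"}},"gripper":{"type":"number"}}}},"grip_force":{"type":"number"}},"required":["series"]}

```bash
mkdir -p pics; ls; python3 - <<'E'
from rig import *
import cv2,numpy as np
print(get_state(), grip_depth)
for n in ["scene","side"]:
    d=get_image(n); cv2.imwrite(f"pics/{n}0.png",d["image"]); np.savez(f"{n}0.npz",**d)
    print(n,d["mtx"],d["view"], d.keys())
E
```

```text
pics
{'clock': 0.0, 'qpos': array([-1.21017604e-01,  2.76558808e-01,  1.50614846e+00,  4.84253979e-05,
        1.36069031e+00, -1.20982316e-01]), 'qd': array([-4.27667104e-05,  1.21542475e-03,  1.04138580e-04, -3.77110554e-04,
       -1.34448409e-03, -2.28465153e-03]), 'effort': array([ 6.20495921e-04, -4.16768074e+01, -2.45808578e+01, -1.52056768e-04,
        1.11346930e-02,  1.69860516e-05]), 'position': array([5.74465720e-01, 6.68535656e-05, 2.30454238e-01]), 'ee_rot': array([7.06475042e-01, 1.09707405e-04, 7.07737944e-01, 7.75829790e-05]), 'contact_force': array([-0.41580043,  0.16908142, -0.06252221]), 'moment': array([ 0.0008807 , -0.01539722, -0.00053844]), 'width': 0.08570900647902698} 0.0187
scene [[505.21691705   0.         315.48657633]
 [  0.         505.21691705 238.93414096]
 [  0.           0.           1.        ]] [[-0.25400072  0.96712391 -0.01244933  0.19123492]
 [-0.60533443 -0.14891685  0.78191688  0.2850037 ]
 [ 0.75435659  0.20614345  0.62325838 -1.59767326]
 [ 0.          0.          0.          1.        ]] dict_keys(['image', 'depth', 'mtx', 'view'])
side [[450.31344836   0.         324.51470402]
 [  0.         450.31344836 240.01460467]
 [  0.           0.           1.        ]] [[-0.95187133 -0.30589323 -0.01924345  0.46879999]
 [ 0.13396269 -0.47168902  0.87152938 -0.14478342]
 [-0.27567186  0.82700593  0.48996553 -0.88287938]
 [ 0.          0.          0.          1.        ]] dict_keys(['image', 'depth', 'mtx', 'view'])
```

View pics/scene0.png

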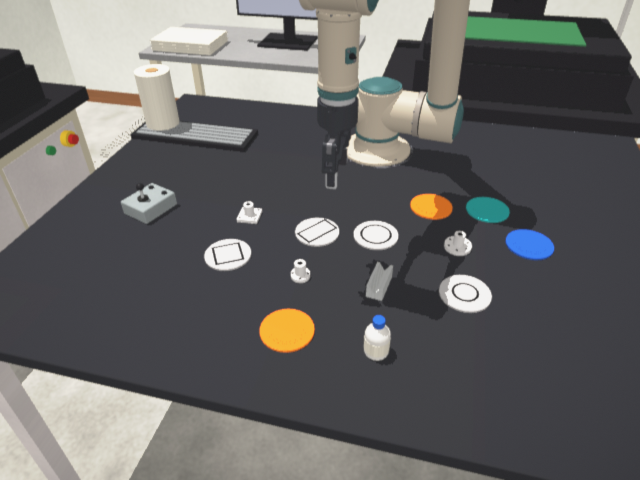

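View pics/side0.png

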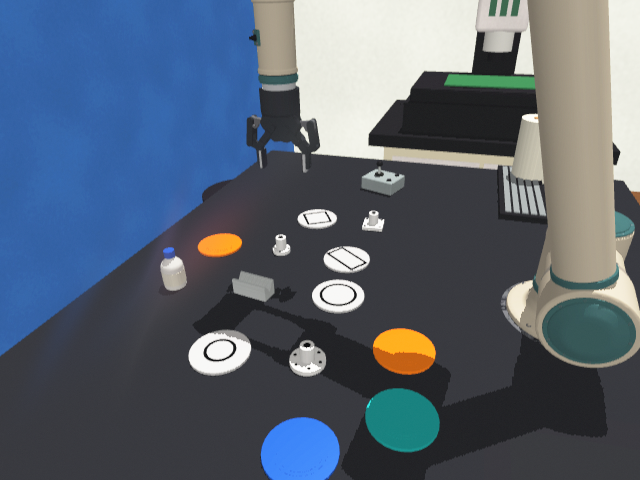

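Scene view: the white discs are oblong (317,231), square (228,254), large circle (376,235) and small circle (465,293). The parts are square flange (249,213), small flange (300,272), large flange (458,243) and V-block (380,281). The blue, orange and turquoise discs are look-alikes with no place in the job. The bottle is at (377,340) and the joystick box at (149,202).

```bash
cat > h.py <<'E'
import numpy as np,cv2
from scipy.spatial.transform import Rotation as R
def w2c(d):
    if "view" in d: return d["view"]
    return np.linalg.inv(d["T"]@d["mount"])
def plane(d,uv,z):
    uv=np.atleast_2d(uv).astype(float); K=d["mtx"]; V=np.linalg.inv(w2c(d))
    r=np.c_[(uv[:,0]-K[0,2])/K[0,0],-(uv[:,1]-K[1,2])/K[1,1],-np.ones(len(uv))]@V[:3,:3].T
    o=V[:3,3]; return o+r*((z-o[2])/r[:,2])[:,None]
def cloud(d):
    K=d["mtx"];V=np.linalg.inv(w2c(d));D=d["depth"];v,u=np.mgrid[:480,:640]
    P=np.stack([(u-K[0,2])/K[0,0]*D,-(v-K[1,2])/K[1,1]*D,-D],-1)@V[:3,:3].T+V[:3,3]
    P[D==0]=np.nan; return P
def circ(p):
    A=np.c_[2*p[:,:2],np.ones(len(p))]; s=np.linalg.lstsq(A,(p[:,:2]**2).sum(1),rcond=None)[0]
    return s[:2],np.sqrt(s[2]+s[:2]@s[:2])
def rect(p):
    (c,s,a)=cv2.minAreaRect((p[:,:2]*1000).astype(np.float32)); 
    if s[0]<s[1]: s=s[::-1]; a+=90
    return np.round(c,1),np.round(s,1),round((a+90)%180-90,1)
def comps(m,lo=60):
    n,l,st,c=cv2.connectedComponentsWithStats(m.astype(np.uint8))
    return [(l==i,c[i]) for i in range(1,n) if st[i,4]>lo]
def outline(d,m,zt=.006):
    """m: pale disc mask incl. holes -> disc centre,r ; black outline rect/circle"""
    cs,_=cv2.findContours(m.astype(np.uint8),0,2); c=max(cs,key=cv2.contourArea)
    f=np.zeros(m.shape,np.uint8); cv2.drawContours(f,[c],-1,1,-1)
    f2=cv2.erode(f,np.ones((5,5)))
    g=d["image"].max(2); k=(f2>0)&(g<110)
    q=plane(d,np.argwhere(k)[:,::-1],zt) if k.sum()>5 else None
    return circ(plane(d,c[:,0],zt)),q
E
cat > m0.py <<'E'
from h import *
for n in ["scene","side"]:
    d=dict(np.load(n+"0.npz")); I=d["image"].astype(int); P=cloud(d)
    print(n,'table z',np.nanmedian(P[250:300,250:300,2]))
    hsv=cv2.cvtColor(d["image"],cv2.COLOR_BGR2HSV)
    roi=(P[...,0]>.2)&(P[...,0]<1.)&(abs(P[...,1])<.6)&(P[...,2]<.06)&(P[...,2]>-.02)
    m=roi&(hsv[...,2]>120)&(hsv[...,1]<60)
    for k,c in comps(m):
        z=P[k][:,2]; (cc,r),q=outline(d,k)
        print(c.round(),k.sum(),'zmax %.3f'%np.nanpercentile(z,97),'circ',cc.round(4),r.round(4), '' if q is None else ('outl',rect(q),circ(q)[0].round(4)))
    h=roi&(P[...,2]>.024)
    for k,c in comps(h,20): 
        p=P[k]; print(' high',c.round(),k.sum(),'z %.3f'%p[:,2].max(),p[:,:2].mean(0).round(4),rect(p[p[:,2]>.028]) if (p[:,2]>.028).sum()>3 else '')
E
python3 m0.py
```

```text
scene table z 0.0004935730247433434
[145. 201.] 924 zmax 0.045 circ [ 0.4444 -0.5543] 0.0684 ('outl', (array([ 416.1, -562. ]), array([72.4, 63.9]), -17.0), array([ 0.4088, -0.5608]))
[249. 213.] 404 zmax 0.042 circ [ 0.4278 -0.2646] 0.0391 
[317. 231.] 1019 zmax 0.010 circ [ 0.4641 -0.0733] 0.0566 
[375. 235.] 1051 zmax 0.010 circ [0.4417 0.0712] 0.0567 ('outl', (array([445. ,  71.5]), array([71.9, 32.7]), -83.0), array([0.4393, 0.071 ]))
[458. 244.] 494 zmax 0.041 circ [0.4306 0.2687] 0.0379 ('outl', (array([389.7, 271.4]), array([8.2, 4. ]), -76.2), array([0.3897, 0.2714]))
[227. 254.] 1153 zmax 0.009 circ [ 0.5985 -0.2558] 0.0565 ('outl', (array([ 597.4, -256.5]), array([65.5, 61.1]), -58.2), array([ 0.5971, -0.2568]))
[300. 272.] 353 zmax 0.042 circ [ 0.6125 -0.0695] 0.0324 ('outl', (array([588.5, -81.3]), array([7.1, 3.5]), -76.1), array([ 0.5885, -0.0813]))
[379. 282.] 638 zmax 0.036 circ [0.6034 0.1067] 0.0423 
[465. 293.] 1516 zmax 0.009 circ [0.5967 0.2908] 0.056 ('outl', (array([598.7, 290. ]), array([54.6, 43.5]), 81.5), array([0.5943, 0.2904]))
[376. 346.] 581 zmax 0.059
[... 1901 characters left out ...]
2569]))
 high [383. 179.] 548 z 0.058 [ 0.4642 -0.5144] (array([ 467.6, -527.3]), array([113. ,  94.4]), -17.5)
 high [373. 216.] 80 z 0.042 [ 0.4376 -0.2548] (array([ 438.5, -258.1]), array([25.2, 24.8]), -26.3)
 high [280. 240.] 99 z 0.043 [ 0.6243 -0.063 ] (array([626.8, -67.2]), array([26. , 24.7]), -23.1)
 high [173. 273.] 371 z 0.060 [0.7842 0.1449] (array([788.2, 140. ]), array([48. , 31.5]), 38.5)
 high [256. 279.] 250 z 0.036 [0.6126 0.0977] (array([615.3,  95.9]), array([82. , 13.9]), -5.8)
 high [249. 285.] 207 z 0.037 [0.6167 0.1251] (array([617.8, 123.9]), array([80.2,  9.7]), -7.1)
 high [307. 349.] 231 z 0.042 [0.4354 0.2734] (array([436.9, 270.4]), array([26.1, 25.7]), -68.7)
```

Both views agree to about 3 mm, and the discs fit 110 mm, the hubs 26 mm and the V-block 82×37 mm. I'll go above the square flange at (0.438, −0.259).

Request:
arm_command(
  series=[
    {"dp": [0.12,-0.31,-0.165],"angular": [0,0,0],"gripper": 60},
    {"dp": [0.12,-0.31,-0.165],"angular": [0,0,0],"gripper": 60},
    {"dp": [0.12,-0.31,-0.165],"angular": [0,0,0],"gripper": 60},
    {"dp": [0.12,-0.31,-0.165],"angular": [0,0,0],"gripper": 60},
    {"dp": [0.12,-0.31,-0.165],"angular": [0,0,0],"gripper": 60},
    {"dp": [0.12,-0.31,-0.165],"angular": [0,0,0],"gripper": 60},
    {"dp": [0.12,-0.31,-0.165],"angular": [0,0,0],"gripper": 60},
    {"dp": [0,0,0],"angular": [0,0,0],"gripper": 60},
  ],
  grip_force=50,
)

```text
clock: 1.1
position: [0.4315, -0.2665, 0.1238]
ee_rot: [0.706, -0.0, 0.708, 0.002]
contact_force: [0.4, 0.4, -0.8]
width: 0.0598
```

```bash
cat > look.py <<'E'
import sys
from rig import *
from h import *
def wrist(name):
    s=get_state(); d=get_image("wrist"); T=np.eye(4); q=s["ee_rot"]
    T[:3,:3]=R.from_quat([q[1],q[2],q[3],q[0]]).as_matrix(); T[:3,3]=s["position"]; d["T"]=T
    cv2.imwrite(f"pics/{name}.png",d["image"]); np.savez(name+".npz",**d); print(s["position"].round(4),T[:3,2].round(3)); return d
if __name__=="__main__":
    d=wrist(sys.argv[1]); print(d["mount"].round(3)); P=cloud(d)
    p=P[(P[...,2]>.034)&(P[...,2]<.05)]; print('top',len(p),rect(p) if len(p)>5 else '')
    m=(P[...,2]>.007)&(P[...,2]<.014)
    for k,c in comps(m,200): print(c.round(),k.sum(),rect(P[k]))
E
python3 look.py w1
```

```text
[ 0.4315 -0.2665  0.1238] [ 1.     0.003 -0.004]
[[-0.002  0.29  -0.957 -0.143]
 [ 0.     0.957  0.29   0.074]
 [ 1.     0.    -0.001 -0.   ]
 [ 0.     0.     0.     1.   ]]
top 1480 (array([ 438.8, -260.4]), array([25.2, 25.2]), 12.8)
[578. 216.] 2207 (array([ 599.6, -254.2]), array([60.6, 59. ]), 42.8)
[332. 220.] 4738 (array([ 438.8, -260.6]), array([54.5, 54.1]), -84.8)
```

View pics/w1.png

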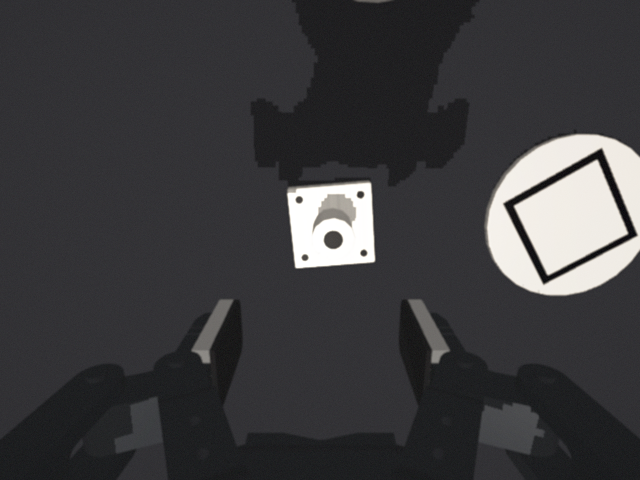

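The wrist view shows the square flange at (333,225), 54.5×54.1 mm, turned 5°, and the square disc at right (575,215). Next: descend and grip.

Request:
arm_command(
  series=[
    {"dp": [0.176,0.025,0.03],"angular": [0,0,0],"gripper": 60},
    {"dp": [0.176,0.025,0.03],"angular": [0,0,0],"gripper": 60},
    {"dp": [0.176,0,0],"angular": [0,0,0],"gripper": 60},
    {"dp": [0.176,0,0],"angular": [0,0,0],"gripper": 60},
    {"dp": [0.17,0,0],"angular": [0,0,0],"gripper": 60},
    {"dp": [0,0,0],"angular": [0,0,0],"gripper": 50},
    {"dp": [0,0,0],"angular": [0,0,0],"gripper": 15},
    {"dp": [0,0,0],"angular": [0,0,0],"gripper": 15},
  ],
)

```text
clock: 2.15
position: [0.446, -0.2536, 0.0208]
ee_rot: [0.709, -0.003, 0.706, 0.004]
contact_force: [0.2, -0.1, -0.7]
width: 0.0243
```

```bash
cat > m1.py <<'E'
from h import *
d=dict(np.load("w1.npz")); P=cloud(d)
I=d["image"]; m=(I.min(2)>150); m[:, :470]=0
(c,r),q=outline(d,m); print(c,r,rect(q))
E
python3 m1.py
```

```text
[ 0.59697157 -0.25648565] 0.05456988904223945 (array([ 597.5, -256.5]), array([67.4, 67.1]), 31.9)
```

```bash
python3 look.py w2; python3 -c "
from rig import *; s=get_state(); print(s['position'],s['width'],s['qd'].round(3),s['ee_rot'])"
```

```text
[ 0.446  -0.2536  0.0208] [1.    0.011 0.005]
[[-0.002  0.29  -0.957 -0.143]
 [ 0.     0.957  0.29   0.074]
 [ 1.     0.    -0.001 -0.   ]
 [ 0.     0.     0.     1.   ]]
top 6212 (array([ 445.8, -257.8]), array([51.5, 32. ]), 0.7)
[319. 277.] 5763 (array([ 444.8, -246.8]), array([54.3, 27.4]), 4.8)
[ 0.44623298 -0.25381676  0.02084622] 0.024156416983877833 [-0.004  0.004  0.002 -0.002 -0.008  0.   ] [ 0.70889898 -0.00342102  0.70528862  0.00430049]
```

View pics/w2.png

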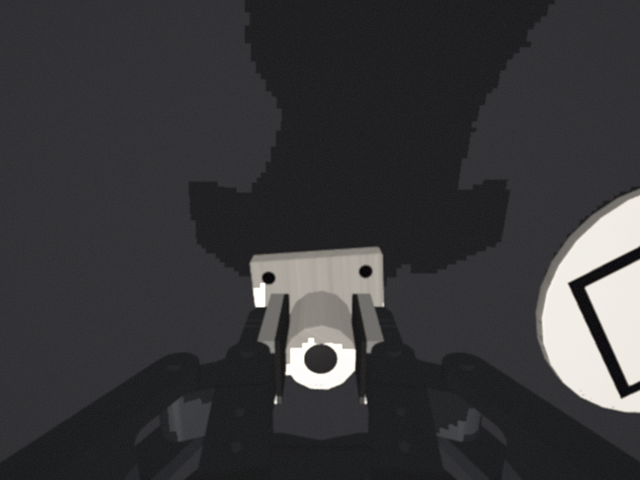

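Gripped. The flange centre sits about 6.5 mm to −y of the TCP, which I'll allow for. Lift, carry over and turn 27°.

Request:
arm_command(
  series=[
    {"dp": [-0.25,0,0],"angular": [0,0,0],"gripper": 15},
    {"dp": [-0.1,0,0.29],"angular": [0,0,0],"gripper": 15},
    {"dp": [0,0,0.29],"angular": [0,0,0],"gripper": 15},
    {"dp": [0,0,0.29],"angular": [0,0,0],"gripper": 15},
    {"dp": [0,0,0.29],"angular": [0,0,0],"gripper": 15},
    {"dp": [0,0,0],"angular": [-0.1,0,0],"gripper": 15},
    {"dp": [0,0,0],"angular": [-0.1,0,0],"gripper": 15},
    {"dp": [0,0,0],"angular": [-0.1,0,0],"gripper": 15},
  ],
)

```text
clock: 3.2
position: [0.5919, -0.2532, 0.0692]
ee_rot: [0.69, -0.175, 0.681, 0.171]
contact_force: [-0.2, -0.9, -1.7]
width: 0.0241
```

```bash
cat > st.py <<'E'
# usage: st.py x y z yaw_deg(jaw axis) -> units still to go, in tool axes
import sys
from rig import *
from h import *
s=get_state(); q=s["ee_rot"]; M=R.from_quat([q[1],q[2],q[3],q[0]])
x,y,z,a=map(float,sys.argv[1:5]); a=np.radians(a)
yaw=np.degrees(np.arctan2(M.as_matrix()[1,2],M.as_matrix()[0,2]))
tz=np.array([np.cos(a),np.sin(a),0]); tx=np.array([0,0,-1.]); G=np.c_[tx,np.cross(tz,tx),tz]
rv=(M.inv()*R.from_matrix(G)).as_rotvec()
print('pos',s["position"].round(4),'yaw',yaw.round(1),'w',s["width"].round(4),'t',s["clock"])
print('dp',(M.inv().apply(np.array([x,y,z])-s["position"])/.12).round(3),'ang',(rv/(np.pi/2)).round(3))
E
python3 look.py w3; python3 st.py 0.5945 -.2507 .0278 27
```

```text
[ 0.5919 -0.2532  0.0692] [0.88  0.475 0.011]
[[-0.001  0.291 -0.957 -0.143]
 [ 0.     0.957  0.291  0.074]
 [ 1.     0.    -0.001 -0.   ]
 [ 0.     0.     0.     1.   ]]
top 46 (array([ 581.2, -236.5]), array([50.2,  0.7]), 32.3)Traceback (most recent call last):
  File "st.py", line 10, in <module>
    print('pos',s["position"].round(4),'yaw',yaw.round(1),'w',s["width"].round(4),'t',s["clock"])
                                                              ^^^^^^^^^^^^^^^^
AttributeError: 'float' object has no attribute 'round'
```

View pics/w3.png

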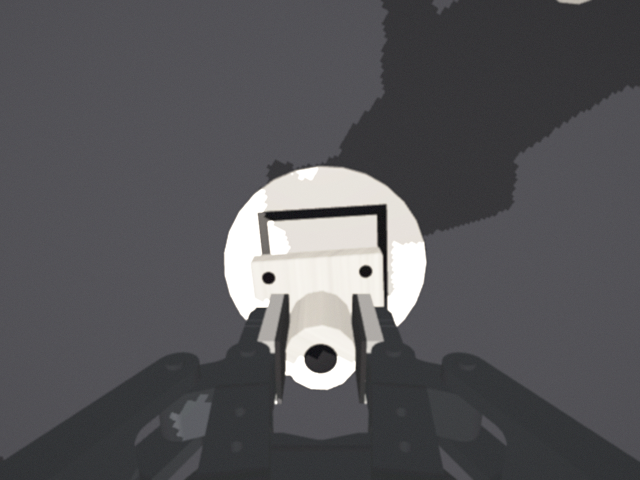

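```bash
sed -i "s/s\[\"width\"\].round(4)/round(s['width'],4)/" st.py; python3 st.py 0.5945 -.2507 .0278 28; python3 - <<'E'
from h import *
d=dict(np.load("w3.npz")); P=cloud(d)
m=(P[...,2]>.053)&(P[...,2]<.062); m[:240]=0;m[300:]=0
p=P[m]; (c,s,a)=rect(p); print(c,s,a)
t=np.radians(a+90); n=np.array([np.cos(t),np.sin(t)]); n*=np.sign(n[1])
print('centre',c+n*(s[1]/2-27))
E
```

```text
pos [ 0.5918 -0.2532  0.0693] yaw 28.5 w 0.0244 t 3.25
dp [0.346 0.01  0.026] ang [0.006 0.007 0.005]
[ 585.7 -244.6] [54.2 21.2] 31.2
centre [ 594.19564295 -258.62797387]
```

Request:
arm_command(
  series=[
    {"dp": [0.08,0,0.012],"angular": [0,0,0],"gripper": 15},
    {"dp": [0.08,0,0.012],"angular": [0,0,0],"gripper": 15},
    {"dp": [0.08,0,0],"angular": [0,0,0],"gripper": 15},
    {"dp": [0.05,0,0],"angular": [0,0,0],"gripper": 15},
    {"dp": [0.025,0,0],"angular": [0,0,0],"gripper": 15},
    {"dp": [0,0,0],"angular": [0,0,0],"gripper": 15},
    {"dp": [0,0,0],"angular": [0,0,0],"gripper": 15},
    {"dp": [0,0,0],"angular": [0,0,0],"gripper": 15},
  ],
)

```text
clock: 4.25
position: [0.5949, -0.2518, 0.0288]
ee_rot: [0.69, -0.174, 0.681, 0.17]
contact_force: [-0.7, -1.6, -0.7]
width: 0.0241
```

```bash
python3 st.py 0.5973 -.2505 .0275 28
```

```text
pos [ 0.5949 -0.2518  0.0288] yaw 28.2 w 0.0241 t 4.25
dp [0.011 0.    0.023] ang [0.002 0.007 0.005]
```

Request:
arm_command(
  series=[
    {"dp": [0.012,0,0],"angular": [0,0,0],"gripper": 15},
    {"dp": [0.006,0,0],"angular": [0,0,0],"gripper": 15},
    {"dp": [0,0,0],"angular": [0,0,0],"gripper": 15},
    {"dp": [0,0,0],"angular": [0,0,0],"gripper": 32},
    {"dp": [0,0,0],"angular": [0,0,0],"gripper": 60},
    {"dp": [0,0,0],"angular": [0,0,0],"gripper": 60},
    {"dp": [-0.2,0,0],"angular": [0,0,0],"gripper": 60},
    {"dp": [-0.4,0,0],"angular": [0,0,0],"gripper": 60},
  ],
)

```text
clock: 5.25
position: [0.5918, -0.2506, 0.0967]
ee_rot: [0.688, -0.172, 0.683, 0.172]
contact_force: [0.5, -0.2, 0.5]
width: 0.0601
```

```bash
python3 look.py w4;  python3 st.py 0.626 -.067 .11 0
```

```text
[ 0.5918 -0.2506  0.0967] [0.882 0.472 0.007]
[[-0.001  0.291 -0.957 -0.143]
 [ 0.     0.957  0.291  0.074]
 [ 1.     0.    -0.001 -0.   ]
 [ 0.     0.     0.     1.   ]]
top 2047 (array([ 598.3, -257.7]), array([25.6, 25.4]), -84.5)
[547.   7.] 956 (array([634.3, -84.1]), array([35. ,  8.8]), 27.7)
[320. 218.] 358 (array([ 583.3, -233.9]), array([56.6,  7.4]), 31.6)
pos [ 0.5959 -0.2528  0.1049] yaw 28.2 w 0.0598 t 5.3
dp [-0.046  1.246  0.952] ang [0.313 0.011 0.006]
```

Square flange hub is at (0.5983, −0.2577), about 1.5 mm from the outline's centre, so it's seated. Next, the small flange.

Request:
arm_command(
  series=[
    {"dp": [-0.02,0.24,0.184],"angular": [0,0,0],"gripper": 60},
    {"dp": [0,0.24,0.184],"angular": [0,0,0],"gripper": 60},
    {"dp": [0,0.24,0.184],"angular": [0,0,0],"gripper": 60},
    {"dp": [0,0.24,0.184],"angular": [0,0,0],"gripper": 60},
    {"dp": [0,0.24,0.184],"angular": [0,0,0],"gripper": 60},
    {"dp": [0,0,0],"angular": [0,0,0],"gripper": 60},
    {"dp": [0,0,0],"angular": [0,0,0],"gripper": 60},
    {"dp": [0,0,0],"angular": [0,0,0],"gripper": 60},
  ],
)

```text
clock: 6.3
position: [0.6291, -0.072, 0.1108]
ee_rot: [0.695, -0.177, 0.677, 0.165]
contact_force: [-1.8, -0.2, 0.0]
width: 0.0596
```

```bash
python3 look.py w5;  python3 st.py 0.626 -.067 .016 28.2
```

```text
[ 0.6291 -0.072   0.1108] [0.883 0.47  0.021]
[[-0.001  0.291 -0.957 -0.143]
 [ 0.     0.957  0.291  0.074]
 [ 1.     0.    -0.001 -0.   ]
 [ 0.     0.     0.     1.   ]]
top 2863 (array([ 612.3, -162.3]), array([215.8,  25.2]), 81.6)
[316. 218.] 1750 (array([625.1, -66.2]), array([42.9, 39.3]), 31.2)
[551. 295.] 797 (array([792. , -37.5]), array([48.6, 39.1]), -24.9)
[527. 331.] 279 (array([793.2, -67.2]), array([44.6, 17.5]), -51.9)
[557. 328.] 264 (array([809.8, -54.9]), array([25. , 20.6]), 86.9)
pos [ 0.6291 -0.0721  0.1108] yaw 28.0 w 0.0596 t 6.35
dp [ 0.788  0.068 -0.019] ang [-0.002  0.013  0.014]
```

Request:
arm_command(
  series=[
    {"dp": [0.1,0.066,-0.019],"angular": [0,0.013,0.014],"gripper": 60},
    {"dp": [0.15,0,0],"angular": [0,0,0],"gripper": 60},
    {"dp": [0.15,0,0],"angular": [0,0,0],"gripper": 60},
    {"dp": [0.15,0,0],"angular": [0,0,0],"gripper": 60},
    {"dp": [0.12,0,0],"angular": [0,0,0],"gripper": 60},
    {"dp": [0.06,0,0],"angular": [0,0,0],"gripper": 60},
    {"dp": [0.03,0,0],"angular": [0,0,0],"gripper": 60},
    {"dp": [0,0,0],"angular": [0,0,0],"gripper": 60},
  ],
)

```text
clock: 7.35
position: [0.6214, -0.0688, 0.0127]
ee_rot: [0.684, -0.168, 0.689, 0.17]
contact_force: [-0.3, -0.2, -0.5]
width: 0.0598
```

```bash
python3 st.py 0.626 -.067 .016 28.2
```

```text
pos [ 0.6214 -0.0688  0.0127] yaw 27.7 w 0.0598 t 7.35
dp [-0.028 -0.005  0.041] ang [-0.006 -0.004 -0.003]
```

Request:
arm_command(
  series=[
    {"dp": [-0.015,0,0.04],"angular": [0,0,0],"gripper": 60},
    {"dp": [0,0,0],"angular": [0,0,0],"gripper": 45},
    {"dp": [0,0,0],"angular": [0,0,0],"gripper": 15},
    {"dp": [0,0,0],"angular": [0,0,0],"gripper": 15},
    {"dp": [0,0,0],"angular": [0,0,0],"gripper": 15},
    {"dp": [-0.2,0,0],"angular": [0,0,0],"gripper": 15},
    {"dp": [-0.3,0,0],"angular": [0,0,0],"gripper": 15},
    {"dp": [0,0,0],"angular": [0,0,0],"gripper": 15},
  ],
)

```text
clock: 8.35
position: [0.6265, -0.0664, 0.0764]
ee_rot: [0.684, -0.168, 0.689, 0.17]
contact_force: [-0.2, -0.4, -0.5]
width: 0.0243
```

```bash
python3 st.py 0.5962 .2905 .075 28;python3 look.py w6;
```

```text
pos [ 0.6265 -0.0664  0.0764] yaw 27.7 w 0.0243 t 8.35
dp [0.019 2.751 1.158] ang [-0.004 -0.003 -0.003]
[ 0.6265 -0.0664  0.0764] [ 0.885  0.465 -0.005]
[[-0.001  0.291 -0.957 -0.143]
 [ 0.     0.957  0.291  0.074]
 [ 1.     0.    -0.001 -0.   ]
 [ 0.     0.     0.     1.   ]]
top 0 
[589. 316.] 372 (array([780.6, -26.5]), array([23.6, 18.3]), 23.8)
[572. 356.] 3285 (array([789.6, -51.2]), array([73.4, 64.3]), 16.7)
```

Request:
arm_command(
  series=[
    {"dp": [0,0.2,0.08],"angular": [0,0,0],"gripper": 15},
    {"dp": [0,0.4,0.17],"angular": [0,0,0],"gripper": 15},
    {"dp": [0,0.44,0.185],"angular": [0,0,0],"gripper": 15},
    {"dp": [0,0.44,0.185],"angular": [0,0,0],"gripper": 15},
    {"dp": [0,0.44,0.185],"angular": [0,0,0],"gripper": 15},
    {"dp": [0,0.42,0.18],"angular": [0,0,0],"gripper": 15},
    {"dp": [0,0.25,0.105],"angular": [0,0,0],"gripper": 15},
    {"dp": [0,0.1,0.04],"angular": [0,0,0],"gripper": 15},
  ],
)

```text
clock: 9.4
position: [0.5868, 0.2898, 0.0607]
ee_rot: [0.675, -0.165, 0.698, 0.17]
contact_force: [-0.5, -0.7, -1.4]
width: 0.0245
```

```bash
python3 look.py w7; python3 st.py 0.5962 .2905 .0215 28
```

```text
[0.5868 0.2898 0.0607] [ 0.887  0.46  -0.03 ]
[[-0.001  0.291 -0.957 -0.143]
 [-0.     0.957  0.291  0.074]
 [ 1.     0.    -0.001 -0.   ]
 [ 0.     0.     0.     1.   ]]
top 1235 (array([521.4, 286.9]), array([167. ,  22.5]), 10.9)
[ 52. 166.] 8223 (array([444.2, 271.4]), array([63.6, 49. ]), -74.7)
pos [0.5866 0.2908 0.0606] yaw 27.4 w 0.0242 t 9.45
dp [ 0.323 -0.044  0.08 ] ang [-0.007 -0.019 -0.01 ]
```

View pics/w7.png

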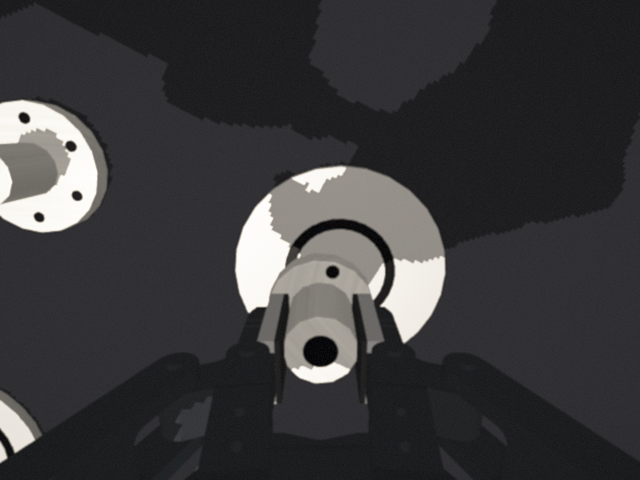

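Small flange held over its disc (outline near (340,270)). Correct and lower.

Request:
arm_command(
  series=[
    {"dp": [0.03,-0.022,0.04],"angular": [0,-0.019,-0.01],"gripper": 15},
    {"dp": [0.08,-0.022,0.04],"angular": [0,0,0],"gripper": 15},
    {"dp": [0.08,0,0],"angular": [0,0,0],"gripper": 15},
    {"dp": [0.06,0,0],"angular": [0,0,0],"gripper": 15},
    {"dp": [0.03,0,0],"angular": [0,0,0],"gripper": 15},
    {"dp": [0.02,0,0],"angular": [0,0,0],"gripper": 15},
    {"dp": [0,0,0],"angular": [0,0,0],"gripper": 15},
    {"dp": [0,0,0],"angular": [0,0,0],"gripper": 15},
  ],
)

```text
clock: 10.45
position: [0.598, 0.2849, 0.0235]
ee_rot: [0.686, -0.167, 0.689, 0.165]
contact_force: [-0.3, -0.6, -1.1]
width: 0.0247
```

```bash
python3 st.py 0.5962 .2905 .0205 28
```

```text
pos [0.598  0.2849 0.0235] yaw 27.2 w 0.0247 t 10.45
dp [0.025 0.048 0.008] ang [-0.009 -0.003  0.001]
```

Request:
arm_command(
  series=[
    {"dp": [0,0.042,0.006],"angular": [0,0,0],"gripper": 15},
    {"dp": [0,0,0],"angular": [0,0,0],"gripper": 15},
    {"dp": [0.014,0,0],"angular": [0,0,0],"gripper": 15},
    {"dp": [0.01,0,0],"angular": [0,0,0],"gripper": 15},
    {"dp": [0,0,0],"angular": [0,0,0],"gripper": 15},
    {"dp": [0,0,0],"angular": [0,0,0],"gripper": 30},
    {"dp": [0,0,0],"angular": [0,0,0],"gripper": 60},
    {"dp": [0,0,0],"angular": [0,0,0],"gripper": 60},
  ],
)

```text
clock: 11.45
position: [0.5964, 0.2899, 0.0222]
ee_rot: [0.686, -0.167, 0.688, 0.165]
contact_force: [0.0, -0.1, 0.1]
width: 0.0597
```

```bash
python3 st.py .438 .269 .11 28
```

```text
pos [0.5964 0.2899 0.0222] yaw 27.2 w 0.0597 t 11.45
dp [-0.728  0.446 -1.257] ang [-0.009 -0.002  0.001]
```

Request:
arm_command(
  series=[
    {"dp": [-0.25,0,0],"angular": [0,0,0],"gripper": 60},
    {"dp": [-0.35,0,0],"angular": [0,0,0],"gripper": 60},
    {"dp": [-0.12,0.1,-0.28],"angular": [0,0,0],"gripper": 60},
    {"dp": [0,0.115,-0.32],"angular": [0,0,0],"gripper": 60},
    {"dp": [0,0.115,-0.32],"angular": [0,0,0],"gripper": 60},
    {"dp": [0,0.1,-0.28],"angular": [0,0,0],"gripper": 60},
    {"dp": [0,0,0],"angular": [0,0,0],"gripper": 60},
    {"dp": [0,0,0],"angular": [0,0,0],"gripper": 60},
  ],
)

```text
clock: 12.45
position: [0.4422, 0.2699, 0.1109]
ee_rot: [0.687, -0.167, 0.688, 0.165]
contact_force: [0.6, 0.1, -0.8]
width: 0.0599
```

```bash
python3 look.py w8; python3 st.py .438 .269 .015 28; python3 - <<'E'
from h import *
d=dict(np.load("w8.npz")); P=cloud(d)
m=(P[...,2]>.034)&(P[...,2]<.05)
for k,c in comps(m,100): print(c.round(),k.sum(),rect(P[k]))
E
```

```text
[0.4422 0.2699 0.1109] [ 0.89   0.456 -0.002]
[[-0.001  0.291 -0.957 -0.143]
 [ 0.     0.957  0.291  0.074]
 [ 1.     0.    -0.001 -0.   ]
 [ 0.     0.     0.     1.   ]]
top 3534 (array([516.8, 279.3]), array([187.3,  25.8]), 6.8)
[313. 230.] 5641 (array([436.7, 269.7]), array([63.2, 62.9]), -39.2)
[525. 297.] 623 (array([583.2, 294.1]), array([47.9, 27.1]), 72.7)
pos [0.442  0.2698 0.1108] yaw 27.1 w 0.06 t 12.5
dp [ 0.798  0.011 -0.03 ] ang [-0.01  -0.002  0.001]
[312. 250.] 1628 (array([436.8, 269.6]), array([25.6, 24.8]), -64.5)
[565. 340.] 1906 (array([596.2, 288.9]), array([26.4, 25.5]), -21.9)
```

Small flange hub is at (0.5962, 0.2889), 1.5 mm from its outline centre. Large flange measured at (0.4368, 0.2696), so descend.

Request:
arm_command(
  series=[
    {"dp": [0.1,0.013,-0.04],"angular": [0,0,0],"gripper": 60},
    {"dp": [0.15,0,0],"angular": [0,0,0],"gripper": 60},
    {"dp": [0.15,0,0],"angular": [0,0,0],"gripper": 60},
    {"dp": [0.15,0,0],"angular": [0,0,0],"gripper": 60},
    {"dp": [0.12,0,0],"angular": [0,0,0],"gripper": 60},
    {"dp": [0.06,0,0],"angular": [0,0,0],"gripper": 60},
    {"dp": [0.02,0,0],"angular": [0,0,0],"gripper": 60},
    {"dp": [0,0,0],"angular": [0,0,0],"gripper": 60},
  ],
)

```text
clock: 13.5
position: [0.4396, 0.2685, 0.0129]
ee_rot: [0.686, -0.166, 0.689, 0.164]
contact_force: [0.5, 0.4, 0.6]
width: 0.0597
```

```bash
python3 st.py .4368 .2696 .0145 28
```

```text
pos [0.4396 0.2685 0.0129] yaw 27.0 w 0.0597 t 13.5
dp [-0.013  0.019 -0.016] ang [-0.011 -0.004  0.001]
```

Request:
arm_command(
  series=[
    {"dp": [-0.013,0.019,-0.016],"angular": [0,0,0],"gripper": 60},
    {"dp": [0,0,0],"angular": [0,0,0],"gripper": 45},
    {"dp": [0,0,0],"angular": [0,0,0],"gripper": 15},
    {"dp": [0,0,0],"angular": [0,0,0],"gripper": 15},
    {"dp": [0,0,0],"angular": [0,0,0],"gripper": 15},
    {"dp": [0,0,0],"angular": [0,0,0],"gripper": 15},
    {"dp": [-0.2,0,0],"angular": [0,0,0],"gripper": 15},
    {"dp": [-0.2,0,0],"angular": [0,0,0],"gripper": 15},
  ],
)

```text
clock: 14.5
position: [0.4356, 0.2694, 0.0627]
ee_rot: [0.685, -0.166, 0.69, 0.164]
contact_force: [0.3, 0.6, -1.0]
width: 0.024
```

```bash
python3 st.py .441 .0712 .06 28
```

```text
pos [0.4356 0.2694 0.0627] yaw 27.0 w 0.024 t 14.5
dp [ 0.032 -1.492 -0.709] ang [-0.011 -0.006  0.001]
```

Request:
arm_command(
  series=[
    {"dp": [0,-0.15,-0.07],"angular": [0,0,0],"gripper": 15},
    {"dp": [0,-0.32,-0.152],"angular": [0,0,0],"gripper": 15},
    {"dp": [0,-0.34,-0.16],"angular": [0,0,0],"gripper": 15},
    {"dp": [0,-0.32,-0.152],"angular": [0,0,0],"gripper": 15},
    {"dp": [0,-0.2,-0.1],"angular": [0,0,0],"gripper": 15},
    {"dp": [0,-0.1,-0.045],"angular": [0,0,0],"gripper": 15},
    {"dp": [0,0,0],"angular": [0,0,0],"gripper": 15},
    {"dp": [0,0,0],"angular": [0,0,0],"gripper": 15},
  ],
)

```text
clock: 15.5
position: [0.4363, 0.0695, 0.0591]
ee_rot: [0.682, -0.166, 0.693, 0.164]
contact_force: [-0.6, 0.9, -1.5]
width: 0.0245
```

```bash
python3 look.py w9; python3 st.py .441 .0712 .0215 28; python3 - <<'E'
from h import *
d=dict(np.load("w9.npz")); P=cloud(d); z=P[...,2]; T=d["T"]
m=(z>.003)&(z<.009)
for k,c in comps(m,300):
    p=P[k]; print('disc',c.round(),k.sum(),rect(p))
# far edge of disc: circle fit on outer contour, above the part
m=(z>T[2,3]-.01)&(z<T[2,3]); 
for k,c in comps(m,300): print('plate',c.round(),k.sum(),rect(P[k]))
E
```

```text
[0.4363 0.0695 0.0591] [ 0.891  0.454 -0.016]
[[-0.001  0.291 -0.957 -0.143]
 [-0.     0.957  0.291  0.074]
 [ 1.     0.    -0.001 -0.   ]
 [ 0.     0.     0.     1.   ]]
top 767 (array([498.3,  95.2]), array([193.2,  29.2]), 7.6)
[602. 314.] 775 (array([576.5, 113.7]), array([35.9,  3.7]), 83.2)
pos [0.4363 0.0697 0.0592] yaw 27.0 w 0.0241 t 15.55
dp [ 0.313 -0.006  0.046] ang [-0.011 -0.01  -0.   ]
disc [339. 223.] 17112 (array([436.3,  82.3]), array([109.3,  88.1]), 19.3)
disc [597. 310.] 630 (array([576.7, 113.7]), array([35.8,  3.6]), 84.7)
disc [297. 422.] 1292 (array([470.5, -22.6]), array([36.9, 21. ]), 18.5)
disc [188. 466.] 425 (array([423.4, -84.5]), array([36.1,  8.5]), 76.3)
plate [321. 270.] 7924 (array([430. ,  81.1]), array([63.4, 37.6]), 27.2)
```

View pics/w9.png

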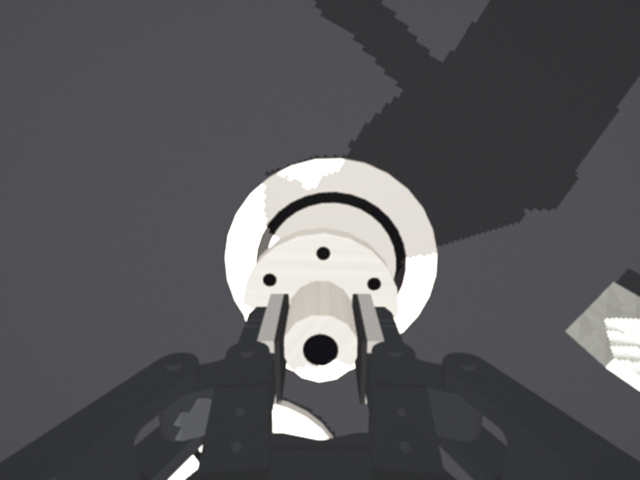

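Large flange held over the large circle outline (335,260), and the disc centre re-measures at (0.440, 0.072). Lower.

Request:
arm_command(
  series=[
    {"dp": [0.03,-0.004,0.044],"angular": [0,-0.01,0],"gripper": 15},
    {"dp": [0.08,0,0],"angular": [0,0,0],"gripper": 15},
    {"dp": [0.08,0,0],"angular": [0,0,0],"gripper": 15},
    {"dp": [0.06,0,0],"angular": [0,0,0],"gripper": 15},
    {"dp": [0.03,0,0],"angular": [0,0,0],"gripper": 15},
    {"dp": [0.01,0,0],"angular": [0,0,0],"gripper": 15},
    {"dp": [0,0,0],"angular": [0,0,0],"gripper": 15},
    {"dp": [0,0,0],"angular": [0,0,0],"gripper": 15},
  ],
)

```text
clock: 16.55
position: [0.4417, 0.0739, 0.0223]
ee_rot: [0.687, -0.166, 0.687, 0.167]
contact_force: [0.1, 0.6, -1.4]
width: 0.0245
```

```bash
python3 st.py .441 .0712 .0205 28
```

```text
pos [0.4417 0.0739 0.0223] yaw 27.3 w 0.0245 t 16.55
dp [ 0.015 -0.017 -0.015] ang [-0.008  0.001 -0.   ]
```

Now nudge, seat, release and lift.

Request:
arm_command(
  series=[
    {"dp": [0,-0.015,-0.012],"angular": [0,0,0],"gripper": 15},
    {"dp": [0.01,0,0],"angular": [0,0,0],"gripper": 15},
    {"dp": [0.008,0,0],"angular": [0,0,0],"gripper": 15},
    {"dp": [0,0,0],"angular": [0,0,0],"gripper": 15},
    {"dp": [0,0,0],"angular": [0,0,0],"gripper": 30},
    {"dp": [0,0,0],"angular": [0,0,0],"gripper": 60},
    {"dp": [0,0,0],"angular": [0,0,0],"gripper": 60},
    {"dp": [-0.2,0,0],"angular": [0,0,0],"gripper": 60},
  ],
)

```text
clock: 17.55
position: [0.4403, 0.0711, 0.0452]
ee_rot: [0.687, -0.166, 0.688, 0.167]
contact_force: [0.2, 0.3, 0.2]
width: 0.0604
```

Request:
arm_command(
  series=[
    {"dp": [-0.3,0,0],"angular": [0,0,0],"gripper": 60},
    {"dp": [-0.3,0,0],"angular": [-0.1,0,0],"gripper": 60},
    {"dp": [0,0,0],"angular": [-0.115,0,0],"gripper": 60},
    {"dp": [0,0,0],"angular": [-0.115,0,0],"gripper": 60},
    {"dp": [0,0,0],"angular": [-0.115,0,0],"gripper": 60},
    {"dp": [0,0,0],"angular": [-0.115,0,0],"gripper": 60},
    {"dp": [0,0,0],"angular": [-0.06,0,0],"gripper": 60},
    {"dp": [0,0,0],"angular": [0,0,0],"gripper": 60},
  ],
)

```text
clock: 18.55
position: [0.4415, 0.071, 0.1207]
ee_rot: [0.523, -0.477, 0.521, 0.477]
contact_force: [-0.5, 0.3, 0.4]
width: 0.06
```

```bash
python3 look.py w10; python3 st.py .616 .108 .11 83; python3 - <<'E'
from h import *
d=dict(np.load("w10.npz")); P=cloud(d)
m=(P[...,2]>.034)&(P[...,2]<.05)
for k,c in comps(m,100): print(c.round(),k.sum(),rect(P[k]))
E
```

```text
[0.4415 0.071  0.1207] [0.09  0.996 0.001]
[[ 0.001  0.291 -0.957 -0.143]
 [ 0.     0.957  0.291  0.074]
 [ 1.    -0.     0.001 -0.   ]
 [ 0.     0.     0.     1.   ]]
top 1773 (array([548.1, 142. ]), array([269.5, 105.9]), 51.8)
[319. 191.] 222 (array([413.2,  72.6]), array([48.5, 14.7]), 87.0)
[106. 295.] 718 (array([471.6, -80.3]), array([69.9, 30.5]), -81.6)
[616. 390.] 381 (array([579.6, 280. ]), array([32.3, 10.3]), -62.0)
[390. 405.] 356 (array([580.9, 106.2]), array([46.2, 22.8]), -59.9)
pos [0.4415 0.071  0.1207] yaw 84.8 w 0.0599 t 18.6
dp [ 0.091 -1.42   0.439] ang [0.02  0.001 0.001]
[320. 250.] 1678 (array([441. ,  70.8]), array([25.4, 25.4]), 81.1)
```

Large flange hub is at (0.4410, 0.0708), within 1 mm. On to the V-block.

Request:
arm_command(
  series=[
    {"dp": [0,-0.15,0.045],"angular": [0,0,0],"gripper": 60},
    {"dp": [0,-0.32,0.1],"angular": [0,0,0],"gripper": 60},
    {"dp": [0,-0.34,0.105],"angular": [0,0,0],"gripper": 60},
    {"dp": [0,-0.32,0.1],"angular": [0.02,0,0],"gripper": 60},
    {"dp": [0,-0.18,0.055],"angular": [0,0,0],"gripper": 60},
    {"dp": [0,-0.05,0.015],"angular": [0,0,0],"gripper": 60},
    {"dp": [0,0,0],"angular": [0,0,0],"gripper": 60},
    {"dp": [0,0,0],"angular": [0,0,0],"gripper": 60},
  ],
)

```text
clock: 19.6
position: [0.62, 0.1076, 0.1192]
ee_rot: [0.533, -0.467, 0.53, 0.466]
contact_force: [-0.2, 1.1, -0.4]
width: 0.0601
```

```bash
python3 look.py w11; python3 st.py .616 .108 .012 83; python3 - <<'E'
from h import *
d=dict(np.load("w11.npz")); P=cloud(d)
m=(P[...,2]>.029)&(P[...,2]<.04); m[:, :150]=0
print(rect(P[m]))
for k,c in comps(m,100): print(c.round(),k.sum(),rect(P[k]))
E
```

```text
[0.62   0.1076 0.1192] [0.129 0.992 0.002]
[[ 0.001  0.291 -0.957 -0.143]
 [ 0.     0.957  0.291  0.074]
 [ 1.    -0.     0.001 -0.   ]
 [ 0.     0.     0.     1.   ]]
top 2477 (array([619.8, 187.2]), array([199.5,  82.4]), 87.2)
[580. 156.] 485 (array([590.3, 276.6]), array([45.1, 19.1]), -24.3)
[379. 424.] 300 (array([777.1, 134.6]), array([43.1, 14.2]), 78.8)
[147. 464.] 654 (array([787.7, -58.2]), array([38.9, 37.3]), 82.0)
pos [0.6199 0.1076 0.1193] yaw 82.6 w 0.0598 t 19.65
dp [ 0.894  0.037 -0.003] ang [-0.005  0.001  0.003]
(array([678.3, 184.3]), array([199.5, 199.5]), -2.8)
[618. 165.] 628 (array([595.3, 280.8]), array([25.5, 12.2]), -9.6)
[298. 236.] 1882 (array([614.3,  95.2]), array([80.6,  9.3]), -7.3)
[344. 236.] 1895 (array([617.8, 121.6]), array([80.4,  9.6]), -7.2)
```

View pics/w11.png

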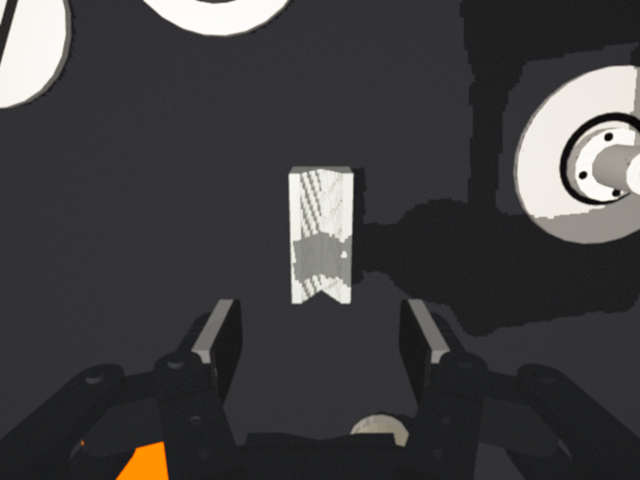

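V-block at (320,235) px is (0.616, 0.1084), turned −7.25°, and the jaws line up with it. Descend.

Request:
arm_command(
  series=[
    {"dp": [0.1,0.034,0.003],"angular": [0,0,0],"gripper": 60},
    {"dp": [0.18,0,0],"angular": [0,0,0],"gripper": 60},
    {"dp": [0.18,0,0],"angular": [0,0,0],"gripper": 60},
    {"dp": [0.18,0,0],"angular": [0,0,0],"gripper": 60},
    {"dp": [0.12,0,0],"angular": [0,0,0],"gripper": 60},
    {"dp": [0.06,0,0],"angular": [0,0,0],"gripper": 60},
    {"dp": [0.02,0,0],"angular": [0,0,0],"gripper": 60},
    {"dp": [0,0,0],"angular": [0,0,0],"gripper": 60},
  ],
)

```text
clock: 20.65
position: [0.6108, 0.1083, 0.015]
ee_rot: [0.533, -0.467, 0.53, 0.466]
contact_force: [-0.6, -0.5, -0.7]
width: 0.0602
```

```bash
python3 st.py .616 .1084 .010 82.75
```

```text
pos [0.6108 0.1083 0.015 ] yaw 82.5 w 0.0602 t 20.65
dp [ 0.041 -0.042  0.006] ang [-0.003  0.001  0.002]
```

Request:
arm_command(
  series=[
    {"dp": [0.035,-0.042,0.004],"angular": [0,0,0],"gripper": 60},
    {"dp": [0,0,0],"angular": [0,0,0],"gripper": 50},
    {"dp": [0,0,0],"angular": [0,0,0],"gripper": 42},
    {"dp": [0,0,0],"angular": [0,0,0],"gripper": 25},
    {"dp": [0,0,0],"angular": [0,0,0],"gripper": 25},
    {"dp": [0,0,0],"angular": [0,0,0],"gripper": 25},
    {"dp": [0,0,0],"angular": [0,0,0],"gripper": 25},
    {"dp": [0,0,0],"angular": [0,0,0],"gripper": 25},
  ],
  grip_force=90,
)

```text
clock: 21.65
position: [0.6178, 0.1084, 0.0124]
ee_rot: [0.534, -0.467, 0.529, 0.465]
contact_force: [0.1, 0.1, 1.2]
width: 0.0346
```

```bash
python3 st.py .616 .1084 .010 82.75; python3 -c "
from rig import *;s=get_state();print(s['contact_force'])"
```

```text
pos [0.6178 0.1084 0.0124] yaw 82.5 w 0.0346 t 21.65
dp [ 0.02   0.015 -0.002] ang [-0.003  0.002  0.004]
[0.138534   0.12228896 1.20265525]
```

Request:
arm_command(
  series=[
    {"dp": [-0.05,0,0],"angular": [0,0,0],"gripper": 25},
    {"dp": [-0.15,0,0],"angular": [0,0,0],"gripper": 25},
    {"dp": [-0.25,0,0],"angular": [0,0,0],"gripper": 25},
    {"dp": [-0.15,0,0],"angular": [0,0,0],"gripper": 25},
    {"dp": [0,0,0],"angular": [0.1,0,0],"gripper": 25},
    {"dp": [0,0,0],"angular": [0.1,0,0],"gripper": 25},
    {"dp": [0,0,0],"angular": [0.1,0,0],"gripper": 25},
    {"dp": [0,0,0],"angular": [0,0,0],"gripper": 25},
  ],
)

```text
clock: 22.65
position: [0.6109, 0.1076, 0.0814]
ee_rot: [0.625, -0.324, 0.631, 0.327]
contact_force: [-0.2, 0.0, -4.3]
width: 0.0342
```

```bash
python3 st.py .4628 -.0735 .075 54.5;  python3 - <<'E'
from h import *
for n in ["scene","side"]:
    d=dict(np.load(n+"0.npz")); I=d["image"]; P=cloud(d)
    xy=P[...,:2]-np.array([.4628,-.0735]); m=np.hypot(xy[...,0],xy[...,1])<.051
    g=I.max(2); print(n,np.percentile(g[m],[2,10,50]))
    for t in (110,140,170,190):
        k=m&(g<t)
        if k.sum()>10: print(t,k.sum(),rect(plane(d,np.argwhere(k)[:,::-1],.006)))
E
```

```text
pos [0.6109 0.1076 0.0814] yaw 54.8 w 0.0342 t 22.65
dp [ 0.064  0.137 -1.944] ang [ 0.003 -0.003 -0.005]
scene [119. 153. 243.]
140 45 (array([471.6, -66.2]), array([104.1,  69.8]), -33.9)
170 120 (array([473.2, -64.7]), array([104.1,  76.5]), -34.7)
190 132 (array([474.3, -63.1]), array([104.1,  80.4]), -34.7)
side [ 64.  113.8 248. ]
110 51 (array([461.7, -74.8]), array([90.6, 46.8]), -35.5)
140 86 (array([462.5, -75.5]), array([93., 48.]), -35.9)
170 124 (array([462.4, -75.6]), array([93. , 49.9]), -36.0)
190 126 (array([462.4, -75.6]), array([93. , 49.9]), -36.0)
```

Request:
arm_command(
  series=[
    {"dp": [0,0.01,-0.15],"angular": [0,0,0],"gripper": 25},
    {"dp": [0,0.03,-0.34],"angular": [0,0,0],"gripper": 25},
    {"dp": [0,0.03,-0.38],"angular": [0,0,0],"gripper": 25},
    {"dp": [0,0.03,-0.38],"angular": [0,0,0],"gripper": 25},
    {"dp": [0,0.02,-0.32],"angular": [0,0,0],"gripper": 25},
    {"dp": [0,0.01,-0.2],"angular": [0,0,0],"gripper": 25},
    {"dp": [0,0,-0.05],"angular": [0,0,0],"gripper": 25},
    {"dp": [0,0,0],"angular": [0,0,0],"gripper": 25},
  ],
)

```text
clock: 23.65
position: [0.4614, -0.0706, 0.0818]
ee_rot: [0.62, -0.328, 0.63, 0.332]
contact_force: [0.5, 0.6, -4.4]
width: 0.0341
```

```bash
python3 look.py w12;python3 st.py .4628 -.0735 .0195 54.5; python3 - <<'E'
from h import *
d=dict(np.load("w12.npz")); P=cloud(d); z=P[...,2]; T=d["T"]
for lo,hi in ((.003,.01),(T[2,3]+.015,T[2,3]+.03)):
  for k,c in comps((z>lo)&(z<hi),300): print(lo,c.round(),k.sum(),rect(P[k]))
E
```

```text
[ 0.4614 -0.0706  0.0818] [ 0.564  0.826 -0.01 ]
[[-0.     0.291 -0.957 -0.143]
 [-0.     0.957  0.291  0.074]
 [ 1.     0.    -0.    -0.   ]
 [ 0.     0.     0.     1.   ]]
top 4112 (array([441.3,  70.7]), array([26.1, 25.5]), 38.8)
[481.  80.] 627 (array([432.7,  49.1]), array([59.4, 20.7]), -22.8)
pos [ 0.4615 -0.0704  0.0818] yaw 55.7 w 0.0342 t 23.7
dp [ 0.519 -0.03  -0.01 ] ang [ 0.013 -0.007 -0.008]
0.003 [520.  90.] 17631 (array([449.2,  65.1]), array([109.5,  86.1]), 55.5)
0.003 [319. 222.] 12118 (array([451.5, -65.9]), array([109.2,  86.6]), 55.9)
0.09682101430492963 [278. 322.] 6959 (array([449.2, -86.1]), array([81.1, 23.2]), -35.2)
0.09682101430492963 [363. 322.] 6936 (array([471. , -53.6]), array([80.8, 23.1]), -33.5)
```

View pics/w12.png

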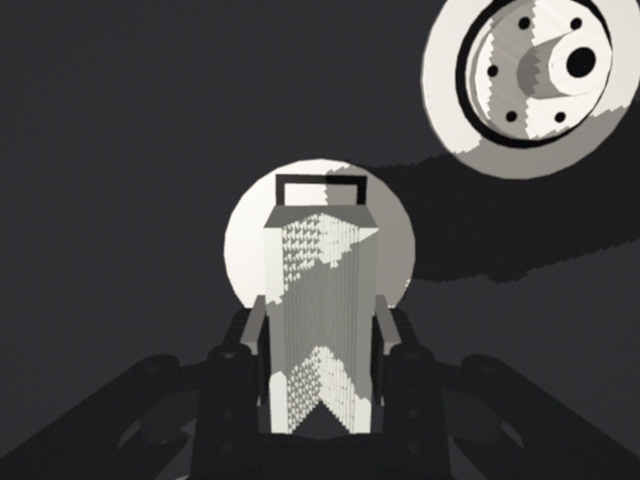

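V-block (320,320) is over the oblong outline (321,190) and well aligned. The disc re-measures at (0.461, −0.0725). Lower.

Request:
arm_command(
  series=[
    {"dp": [0.03,-0.028,-0.01],"angular": [0.012,-0.007,-0.008],"gripper": 25},
    {"dp": [0.1,0,0],"angular": [0,0,0],"gripper": 25},
    {"dp": [0.12,0,0],"angular": [0,0,0],"gripper": 25},
    {"dp": [0.1,0,0],"angular": [0,0,0],"gripper": 25},
    {"dp": [0.06,0,0],"angular": [0,0,0],"gripper": 25},
    {"dp": [0.03,0,0],"angular": [0,0,0],"gripper": 25},
    {"dp": [0,0,0],"angular": [0,0,0],"gripper": 25},
    {"dp": [0,0,0],"angular": [0,0,0],"gripper": 25},
  ],
)

```text
clock: 24.7
position: [0.4659, -0.0714, 0.0249]
ee_rot: [0.629, -0.326, 0.627, 0.325]
contact_force: [-0.1, 0.3, -4.3]
width: 0.0342
```

```bash
python3 st.py .463 -.0737 .0184 54.5
```

```text
pos [ 0.4659 -0.0714  0.0249] yaw 54.8 w 0.0342 t 24.7
dp [ 0.054  0.009 -0.03 ] ang [0.003 0.001 0.001]
```

Request:
arm_command(
  series=[
    {"dp": [0.02,0.009,-0.028],"angular": [0,0,0],"gripper": 25},
    {"dp": [0.015,0,0],"angular": [0,0,0],"gripper": 25},
    {"dp": [0.01,0,0],"angular": [0,0,0],"gripper": 25},
    {"dp": [0.006,0,0],"angular": [0,0,0],"gripper": 25},
    {"dp": [0,0,0],"angular": [0,0,0],"gripper": 25},
    {"dp": [0,0,0],"angular": [0,0,0],"gripper": 25},
    {"dp": [0,0,0],"angular": [0,0,0],"gripper": 25},
    {"dp": [0,0,0],"angular": [0,0,0],"gripper": 25},
  ],
)

```text
clock: 25.7
position: [0.4637, -0.074, 0.0193]
ee_rot: [0.629, -0.326, 0.626, 0.325]
contact_force: [-0.6, 0.1, -5.0]
width: 0.0342
```

```bash
python3 st.py .463 -.0737 .0184 54.5
```

```text
pos [ 0.4637 -0.074   0.0193] yaw 54.8 w 0.0342 t 25.7
dp [ 0.007  0.006 -0.001] ang [0.003 0.002 0.003]
```

Request:
arm_command(
  series=[
    {"dp": [0.006,0,0],"angular": [0,0,0],"gripper": 25},
    {"dp": [0.006,0,0],"angular": [0,0,0],"gripper": 25},
    {"dp": [0.004,0,0],"angular": [0,0,0],"gripper": 25},
    {"dp": [0,0,0],"angular": [0,0,0],"gripper": 25},
    {"dp": [0,0,0],"angular": [0,0,0],"gripper": 25},
    {"dp": [0,0,0],"angular": [0,0,0],"gripper": 25},
    {"dp": [0,0,0],"angular": [0,0,0],"gripper": 25},
    {"dp": [0,0,0],"angular": [0,0,0],"gripper": 25},
  ],
)

```text
clock: 26.7
position: [0.4637, -0.0739, 0.0184]
ee_rot: [0.629, -0.326, 0.626, 0.324]
contact_force: [-1.3, 0.5, 0.1]
width: 0.0342
```

Contact force has fallen to zero, so the block is seated. Release and lift.

Request:
arm_command(
  series=[
    {"dp": [0,0,0],"angular": [0,0,0],"gripper": 38},
    {"dp": [0,0,0],"angular": [0,0,0],"gripper": 45},
    {"dp": [0,0,0],"angular": [0,0,0],"gripper": 60},
    {"dp": [0,0,0],"angular": [0,0,0],"gripper": 60},
    {"dp": [-0.2,0,0],"angular": [0,0,0],"gripper": 60},
    {"dp": [-0.3,0,0],"angular": [0,0,0],"gripper": 60},
    {"dp": [-0.35,0,0],"angular": [0,0,0],"gripper": 60},
    {"dp": [-0.35,0,0],"angular": [0,0,0],"gripper": 60},
  ],
)

```text
clock: 27.7
position: [0.4619, -0.0737, 0.1635]
ee_rot: [0.628, -0.325, 0.627, 0.326]
contact_force: [0.5, -0.9, -0.2]
width: 0.0599
```

Request:
arm_command(
  series=[
    {"dp": [-0.25,0,0],"angular": [0,0,0],"gripper": 60},
    {"dp": [-0.25,0,0],"angular": [0,0,0],"gripper": 60},
    {"dp": [-0.25,0,0],"angular": [0,0,0],"gripper": 60},
    {"dp": [0,0,0],"angular": [0,0,0],"gripper": 60},
    {"dp": [0,0,0],"angular": [0,0,0],"gripper": 60},
    {"dp": [0,0,0],"angular": [0,0,0],"gripper": 60},
    {"dp": [0,0,0],"angular": [0,0,0],"gripper": 60},
    {"dp": [0,0,0],"angular": [0,0,0],"gripper": 60},
  ],
)

```text
clock: 28.7
position: [0.4609, -0.0735, 0.2561]
ee_rot: [0.629, -0.325, 0.627, 0.325]
contact_force: [0.4, -0.9, 1.1]
width: 0.0603
```

```bash
python3 - <<'E'
from look import *
w=wrist("wf"); im=[w]
for n in ["scene","side"]:
    d=get_image(n); cv2.imwrite(f"pics/{n}1.png",d["image"]); im.append(d)
for n,d in zip(["wrist","scene","side"],im):
    P=cloud(d); z=P[...,2]; print(n)
    h=(z>.035)&(z<.052)&(P[...,0]>.2)&(P[...,0]<1)&(abs(P[...,1])<.65)
    for k,c in comps(h,20): print('  hi',c.round(),k.sum(),'z%.3f'%np.median(z[k]),rect(P[k]))
    if n=="wrist":
        for k,c in comps((z>.003)&(z<.011),1000): print('  disc',c.round(),k.sum(),rect(P[k]))
        g=d["image"].max(2); xy=P[...,:2]-np.array([.462,-.073]); m=(np.hypot(xy[...,0],xy[...,1])<.0535)&(z<.012)&(g<60)
        print('  outline',m.sum(),rect(plane(d,np.argwhere(m)[:,::-1],.006)))
cv2.imwrite("pics/fin.png",np.vstack([cv2.resize(im[1]["image"][150:400,80:600],(800,385)),cv2.resize(w["image"],(280,210)).repeat(1,0) if 0 else np.hstack([cv2.resize(w["image"],(280,210)),cv2.resize(im[2]["image"][150:400,100:500],(336,210)),np.zeros((210,184,3),np.uint8)])]))
E
```

```text
[ 0.4609 -0.0735  0.2561] [0.577 0.817 0.002]
wrist
  hi [449.  85.] 899 z0.046 (array([441.4,  70.8]), array([25.1, 25. ]), 77.7)
  hi [306. 202.] 805 z0.040 (array([454.7, -83.9]), array([80. ,  9.4]), -35.2)
  hi [337. 202.] 814 z0.040 (array([470.1, -62.1]), array([80. ,  9.2]), -34.8)
  hi [253. 405.] 550 z0.046 (array([ 597.6, -257.2]), array([25.8, 25.1]), -78.2)
  hi [  6. 418.] 434 z0.040 (array([ 459.5, -484.7]), array([54.2, 18.2]), -45.9)
  disc [435.  82.] 7744 (array([439.7,  72. ]), array([109.3, 108.9]), 54.7)
  disc [321. 188.] 5944 (array([459.3, -71.1]), array([108.9, 105. ]), 55.5)
  disc [273. 377.] 2901 (array([ 606.6, -248.4]), array([109.4,  85.4]), -53.6)
  outline 604 (array([462. , -72.5]), array([90.8, 47.6]), -35.3)
scene
  hi [147. 197.] 821 z0.041 (array([ 468.9, -530.8]), array([115.2,  93.3]), -20.3)
  hi [313. 218.] 119 z0.039 (array([454.9, -83.5]), array([84. , 15.3]), -33.6)
  hi [320. 223.] 97 z0.039 (array([470.4, -61.8]), array([80.6, 10.8]), -34.2)
  hi [376. 223.] 96 z0.045 (array([441.8,  70.3]), array([26.6, 24.3]), -8.2)
  hi [225. 241.] 101 z0.045 (array([ 598.7, -258. ]), array([26.1, 25.4]), 41.9)
  hi [466. 280.] 128 z0.045 (array([596.6, 286.8]), array([27.5, 23.9]), 3.5)
  hi [376. 343.] 167 z0.044 (array([806.1, 132.2]), array([48.4, 26.8]), -81.0)
side
  hi [383. 177.] 395 z0.040 (array([ 467.6, -528. ]), array([111.4,  94.5]), -18.9)
  hi [316. 206.] 63 z0.045 (array([ 597.9, -254.8]), array([25.1, 22.8]), -21.9)
  hi [351. 245.] 105 z0.039 (array([455. , -83.7]), array([84. , 10.9]), -34.9)
  hi [341. 249.] 92 z0.039 (array([471.8, -59. ]), array([81.5, 10.6]), -33.4)
  hi [173. 273.] 168 z0.043 (array([786.3, 142.5]), array([48.1, 22.8]), 38.2)
  hi [337. 281.] 126 z0.045 (array([441.6,  72.3]), array([25.5, 24.7]), -9.2)
  hi [217. 334.] 182 z0.046 (array([597.1, 288.7]), array([26.7, 26.2]), 83.2)
```

View pics/fin.png

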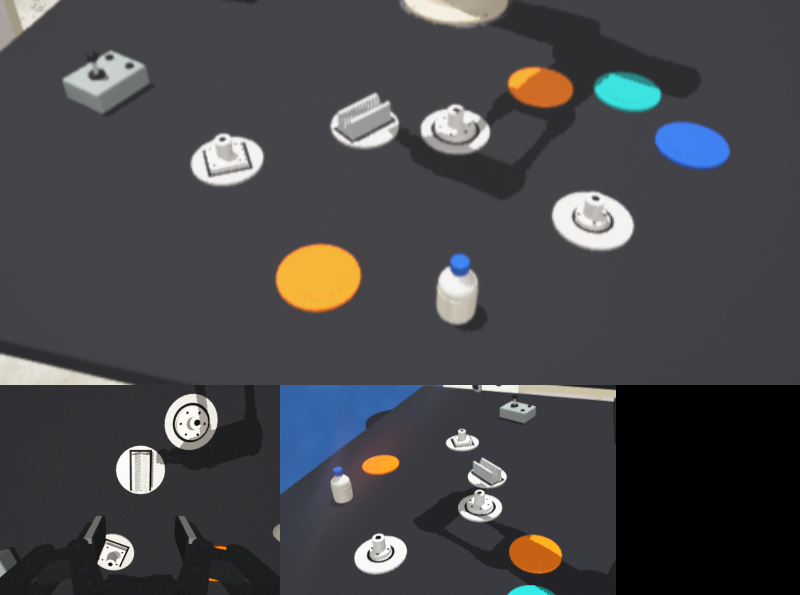

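All four parts sit inside their outlines: V-block at (365,120), square flange at (227,157), large flange at (455,127) and small flange at (592,212) in the upper panel. The bottle and joystick box haven't moved. The arm is still and clear, so I'm handing in.

```bash
python3 -c "
from rig import *; print(sign_off(), get_state()['clock'])"
```

```text
the job is handed in; nothing more can be done
the job is handed in; nothing more can be done
```

All four parts are on their own discs, each set down by lowering it onto the disc before opening the fingers. I handed the job in at about 29 s of robot time; the sign-off gave no verdict.

My last checks used the wrist, scene and side cameras:

| Part | Off its outline's centre | Turn against its outline |
|---|---|---|
| V-block | under 1 mm | within 1° |
| Large flange | about 1 mm | round, not needed |
| Square flange | about 1–2 mm | about 1°, measured while held over the disc |
| Small flange | about 2–4 mm | round, not needed |

- **Heights:** the tops read about 46 mm for the flange hubs and 40 mm for the V-block. That fits parts lying flat on the 6 mm discs.
- **Bystanders:** the bottle and the joystick box were not touched. The camera readings show them where they stood at the start, within measuring error.
- **Disagreements:** the scene and side cameras differed by up to about 3 mm, as expected from the calibration. The scene camera gave the largest figure for the small flange, about 4 mm. No check failed.
- **Grip on the square flange:** I took it about 6.5 mm off-centre and allowed for that when placing it.

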